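Set the platform shaker to speed 4 and start it

ROBOT

A 6-joint arm with a two-finger parallel gripper is mounted at the origin on a cart in front of the work surface, level with it; the furniture and walls round the work are solid. World frame = base frame: x ahead of the robot, y to its left, z up, the work surface at z = 0. Lengths are in m, angles in degrees, forces in N, time in s.
With the tool pointing down it reaches from about 0.25 to 0.725 m from the base axis. Payload 9.7 kg.
Tool frame: the origin (TCP) lies at the centre of the arm's flange, where the gripper is bolted on; the fingertips stand 173 mm ahead of it and the grasp point (between the pads) lies 155 mm ahead of it; z points along the fingers, y is the line along which they close (so a half turn about z gives the same grasp; the last joint's range is limited). The gripper opens to 85 mm and grips with 20 to 120 N. Pads are 22 mm wide; open, the fingers measure 114 mm over their backs; the gripper's body (76 mm by 85 mm) begins 54 mm behind the grasp point. The pads swing forward as they close: fully open they stand 13 mm farther back than shut.
Start: joints at [73.969, 4.979, 10.078, 95.1, 0, 90], TCP at [0.152, 0.529, 0.405] pointing down, gripper open.
Joint ranges: [-179.16, 179.16], [-48.56, 103.87], [-65.8, 70.77], [-126.05, 130.52], [-82.76, 87.17], [-180, 180]. Speed limits (degrees/s): [127.2, 127.2, 147.25, 180, 180, 180].

INTERFACE

Orientations are given as [roll, pitch, yaw] about the fixed x, y, z axes, in that order (R = Rz(yaw) Ry(pitch) Rx(roll)).
In Python, from workcell import monitor, camera, get_calibration, bot gives the robot as it stands.
- The arm moves only by the tool carry_out, never from a script. Its argument "targets" is text: rows parted by semicolons, each of 7 numbers parted by spaces: the shift along the tool's x, y, z in units of 0.04 m (1.0 is 0.04 m), then the turn, a rotation vector about the tool's x, y, z in units of 0.1 rad (1.0 is 0.1 rad), then the opening, from -1 (shut) to 1 (fully open), so that 0 is half open. A call has exactly 8 rows; each row shifts and turns the commanded pose from where the row before left it, along the tool's axes as they then stand; what a row does not reach is not made up. A row lasts 1/12 s, in which the tool goes at most 41.7 mm and 7.16 degrees, less where a joint would pass 70% of its speed; a pose out of reach is approached as far as the arm can. A call with a number of a shift or a turn outside -1 to 1 is refused whole. A call with a gripper value outside its range is refused whole. The fingers move at their own pace and stop on an object; "newtons" is the grip in N (left out, the last holds). Time passes only in rows, so rows that do not move let the fingers close, or fill a call up. It gives the time, the measured TCP pose, the force, the opening and the grip force at its end, in the units of the state.
- monitor.get_obs(): the state, without advancing time (a new reading comes with each control period).
- camera(name): name is "scene" or "top"; returns the picture (480x640x3 uint8, red, green, blue); there is no depth.
- get_calibration(name): a dict with "fx", "fy", "cx", "cy" (pixels), "view" (4x4, takes a point from world to camera coordinates). Camera axes: x right, y down, z forward; pixel columns grow to the right and rows downward; lengths in m; the calibration is good to about 2 mm. A picture is of the moment at which its call begins. get_calibration takes no time and is no camera call.
- bot.job_done(): hands the job in; it is judged then, once.
The state is a dict: "time": time; "q": joint angles; "qd": joint speeds; "joint_efforts": joint torques, N m; "ee_pos": TCP position; "tcp_rot": TCP orientation; "wrist_force": force on the tool from outside, world axes, zero at the start; "torque": the same for the moment, N m; "opening": finger opening in m; "grasp_force": force on a finger pad.
Only numpy, scipy, OpenCV 4.12 (cv2) and the standard library are available. Lean on these libraries where they do the work, as an engineer would, in place of code of your own. Each camera call takes 0.05 s, during which the arm holds its last target. There are 200 camera calls.

TASK

Start the white platform shaker at speed 4: with a fingertip, push the upright post on the black speed dial round clockwise, click by click, from where it stands to speed 4, the fourth click from off (the red dot), without going past it; then press the green start button fully down and let it come up. Only push and press with the outside of the fingers, do not take hold of the post, and leave the dishes on the platform and the other things on the bench where they stand.

Things in the scene. Friction and masses are not known exactly. Their poses are not given: they have to be found in the camera images.
- shaker: White platform shaker fixed to the bench, 240 x 200 mm, 60 mm high to its deck. Origin at the centre of its underside; x points from the dark control panel (near the robot) to the platform (rear half, two dishes on it, rim 15 mm above the deck), y to the left, z up. On the panel: dial axis at x -66, y +40 mm; green button at x -80, y -60 mm.
- dial_axis (a point): The point on the speed dial's vertical axis at the top face of the disc, 69 mm above the bench. The dial is a flat black disc 68 mm in diameter, 8 mm thick, with an upright grey post near its edge and a white line from the centre to the post. Nothing but the post stands up from the disc.
- dial_post (a point): Middle (half-way up) of the grey upright finger post on the dial: a round post 12 mm in diameter, standing 24 mm above the disc (top 12 mm above this point, disc face 12 mm below it), 26 mm from the dial's axis. Its axes turn with the dial.
- dial (a joint): Dial angle, rad, grows clockwise from above; a click each 0.5236: 0 = off (post toward shaker +y, at the red dot), 1.571 = speed 3 (post toward +x), 2.094 = 4, 3.142 = 6, stops just past 0 and 6. White bars round the disc mark 1 to 6. Starts between off and 2. Takes 3 to 7 N at the post; a little past half-way it snaps to the next click by itself, ahead of the finger, and stays.
- start (a joint): Travel of the green start button, m: 0 up, 0.006 fully down; springs back when let go. It starts to move at about 1.5 N and takes 5 N to be fully down.
- start_top (a point): Centre of the top face of the green start button: 24 mm in diameter, vertical, standing 10 mm proud of an aluminium ring 40 mm in diameter and 12 mm high; the top is 82 mm above the bench when up.
- dish_left: Closed petri dish, 61 mm wide, 16 mm high, standing loose on the shaker's platform, on the left. Origin at the centre of its underside.
- dish_right: The same, on the right of the platform.
- beaker: Empty clear beaker, 50 mm wide, 66 mm high, standing on the bench to the right of the shaker. Origin at the centre of its underside.
- timer: White kitchen-style timer, 66 x 62 x 20 mm, lying on the bench in front, to the right of the shaker. Origin at the centre of its underside.
- marker: White marker pen with a blue cap, 124 mm long, 17 mm thick, lying on the bench at the front right. Origin at the centre of its underside.
- vial_1: Small capped vial, 22 mm wide, 50 mm high, standing on the bench at the right. Origin at the centre of its underside.
- vial_5: Another such vial near it.

How it is judged (in metres and radians):
On the way, in this order (a step that is already met when the one before it is completed fails the run):
1. the dial stands at speed 4 (value of joint dial between 1.9635 and 2.2253 rad), for 0.2 s.
2. the start button is pressed fully down with the dial at 4 (all of step 1 and value of joint start above 0.0045 m), for 0.05 s.
3. the start button is let up again (value of joint start below 0.0015 m), for 0.1 s.
At the end, for the whole second after the job is handed in: The dial rests at speed 4 (2.094 rad, within a quarter click, 0.13 rad), the start button has been pressed at least 4.5 of its 6 mm down after that and is up again (within 1.5 mm) (all of step 1 and value of joint start below 0.0015 m); the robot touches nothing.
It fails at once if the dial was turned past speed 4 toward 5 (value of joint dial above 2.3562 rad).
It fails at once if the start button was pressed while the dial was not at 4 (value of joint start above 0.003 m and not (value of joint dial between 1.9373 and 2.2515 rad)).
It fails at once if the post was taken between the fingers instead of pushed (horizontal distance between the grasp point and dial_post below 0.008 m and z of the grasp point in the frame of dial_post below 0.028 m and contact force between the fingers and anything else above 0.3 N).
It fails at once if a dish on the platform or another loose thing on the bench was moved more than 15 mm or lifted (distance of any of dish_left, dish_right, beaker, timer, marker, vial_1, vial_5 from where it was at the start of the episode above 0.015 m).
It also fails if it takes over 48 s, if anything falls off the work surface, if the arm or the gripper's body presses on something with over 40 N, if the wrist force passes 120 N, or if a joint passes its speed limit or range.

## Working session

There is one attempt and no reset: what is moved stays moved. The work goes in short steps, Python scripts to look and compute and a tool call to move; the robot and the scene stay as the last step left them, time stands still between calls to the robot, and variables do not carry over. Pictures are saved under pics/ and viewed, at most 10 in all, crops included, and the job is handed in when it is done.

Besides the shell and the picture viewer there is one more tool, called after "Call:" as name(argument=value, ...) on one line, values as JSON. carry_out: Moves the arm, as the interface text tells. Shifts and turns lie within -1 to 1; 1 stands for 0.04 m of shift or 0.1 rad of turn. Its arguments: {"type":"object","properties":{"targets":{"type":"string"},"newtons":{"type":"number"}},"required":["targets"]}

```bash
mkdir -p pics
python3 - <<'E'
from workcell import monitor,camera,get_calibration
import cv2,numpy as np
for n in("scene","top"):
    cv2.imwrite(f"pics/{n}0.png",camera(n)[:,:,::-1])
    c=get_calibration(n); print(n,c["fx"],c["cx"],c["cy"]); print(np.round(c["view"],3))
o=monitor.get_obs(); print(o)
E
```

```text
scene 525.2500553569433 319.62289291098546 238.30604661467981
[[ 0.462 -0.887 -0.003 -0.31 ]
 [-0.408 -0.209 -0.889  0.282]
 [ 0.788  0.411 -0.458  0.644]
 [ 0.     0.     0.     1.   ]]
top 489.6160367044506 319.9360422153692 243.37462208337396
[[-0.009 -1.    -0.008 -0.052]
 [-0.99   0.01  -0.141  0.57 ]
 [ 0.141  0.006 -0.99   0.992]
 [ 0.     0.     0.     1.   ]]
{'time': 0.1, 'q': array([7.39682139e+01, 5.00673386e+00, 1.00396447e+01, 9.50993366e+01,
       1.54163019e-04, 9.00006238e+01]), 'qd': array([ 0.04753534, -0.07945314,  0.11641789,  0.01175752, -0.07301276,
        0.0139408 ]), 'joint_efforts': array([-2.51360638e-03, -5.21562767e+01,  4.65654230e+01,  1.61392236e-02,
       -9.10639551e-05,  8.21205845e-06]), 'ee_pos': array([0.15189337, 0.52860926, 0.40407133]), 'tcp_rot': array([-1.79933574e+02, -1.53439749e-04,  1.63967590e+02]), 'wrist_force': array([-0.59257742, -0.29355814,  0.90259695]), 'torque': array([-0.03176688,  0.0217689 ,  0.02379027]), 'grasp_force': 0.0, 'opening': 0.08532056218239031}
```

View pics/top0.png

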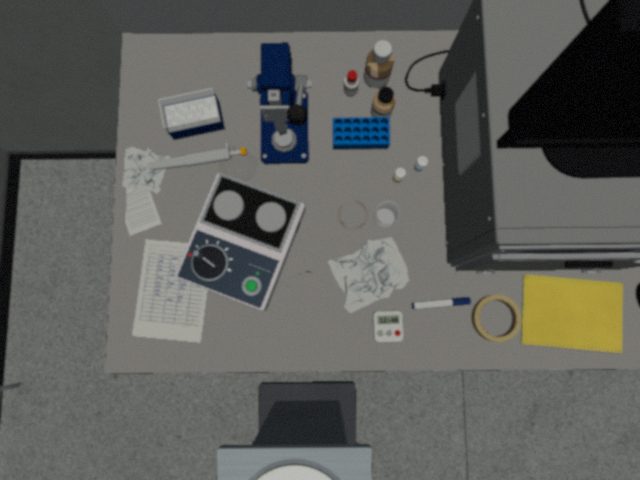

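View pics/scene0.png

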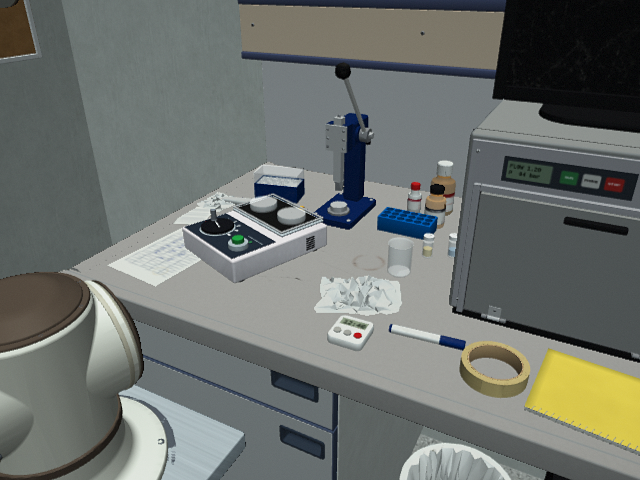

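The top view shows the shaker turned, with the dial near (210,262), the green button near (251,286) and the red dot near (190,255). I'll measure these next.

```bash
cat > h.py <<'E'
import cv2,numpy as np
from workcell import get_calibration
def ray(n,u,v,z):
    c=get_calibration(n);V=np.array(c["view"]);R=V[:3,:3];o=-R.T@V[:3,3]
    d=R.T@np.array([(u-c["cx"])/c["fx"],(v-c["cy"])/c["fy"],1]);return o+d*(z-o[2])/d[2]
def proj(n,p):
    c=get_calibration(n);q=np.array(c["view"])@np.r_[p,1];return c["fx"]*q[0]/q[2]+c["cx"],c["fy"]*q[1]/q[2]+c["cy"]
E
python3 - <<'E'
from h import *
for n,z in(("top",.082),("scene",.082)):
    im=cv2.imread(f"pics/{n}0.png");h=cv2.cvtColor(im,cv2.COLOR_BGR2HSV)
    g=cv2.inRange(h,(50,120,60),(85,255,255));
    if n=="scene":g[:,400:]=0
    k,l,s,c=cv2.connectedComponentsWithStats(g);i=1+s[1:,4].argmax();print(n,"green",c[i],s[i],ray(n,*c[i],z))
    if n=="top":
        r=cv2.inRange(h,(0,120,80),(8,255,255))|cv2.inRange(h,(172,120,80),(180,255,255));r[:,320:]=0
        k,l,s,c=cv2.connectedComponentsWithStats(r)
        for j in range(1,k):print("red",c[j],s[j,4],ray(n,*c[j],.061))
        d=cv2.inRange(im,(0,0,0),(38,38,38));d[:235]=0;d[290:]=0;d[:,:180]=0;d[:,240:]=0
        d=cv2.morphologyEx(d,cv2.MORPH_OPEN,np.ones((3,3)))
        cs,_=cv2.findContours(d,0,1);m=max(cs,key=cv2.contourArea);e=cv2.fitEllipse(cv2.convexHull(m));print("disc",e,ray(n,*e[0],.069))
a=cv2.imread("pics/top0.png")[170:320,170:310];b=cv2.imread("pics/scene0.png")[180:290,170:340]
cv2.imwrite("pics/c.png",np.vstack([cv2.resize(a,None,fx=3,fy=3,interpolation=2)[:, :420],]))
a=cv2.resize(a[50:140],(560,360),interpolation=2);b=cv2.resize(b[10:80,0:110],None,fx=5,fy=5,interpolation=2)[:,:560]
b=cv2.copyMakeBorder(b,0,0,0,10,0)[:240,:560];cv2.imwrite("pics/c.png",np.vstack([a,b]))
E
```

```text
top green [250.63529412 285.44705882] [246 281  10  10  85] [0.47992708 0.08201942 0.082     ]
red [189.61538462 254.38461538] 13 [0.54626708 0.21183792 0.061     ]
disc ((212.96139526367188, 253.98622131347656), (11.931784629821777, 19.492877960205078), 114.21505737304688) [0.54563561 0.16180267 0.069     ]
scene green [237.46315789 238.70526316] [232 234  12  10  95] [0.47214955 0.07333884 0.082     ]
```

View pics/c.png

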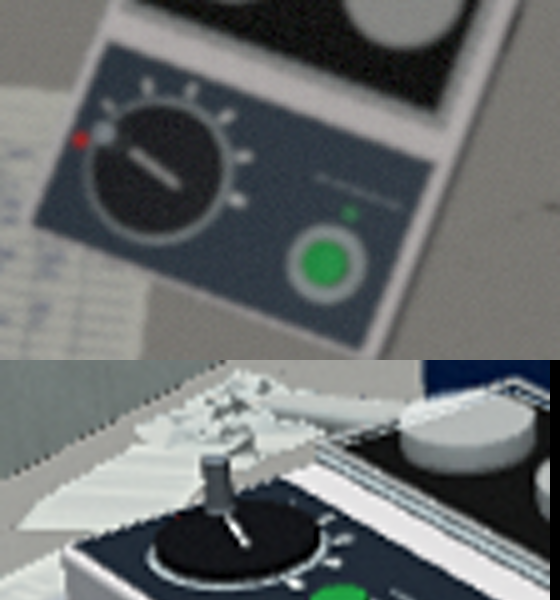

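The crop shows the dial disc centred near crop (158,169) and the post top at (103,132), close to the first bar past the red dot. The six bars and the red ring are clear. Next I'll compute the shaker pose and dial angle.

Run:
```python
from h import *
f=lambda u,v,z:ray("top",170+(u+.5)/4-.5,220+(v+.5)/4-.5,z)
im=cv2.imread("pics/top0.png");h=cv2.cvtColor(im,cv2.COLOR_BGR2HSV)
ax=f(158,170,.066)[:2];btn=ray("top",250.64,285.45,.082)[:2]
d=ax-btn; L=np.array([.014,.100])
yaw=np.arctan2(d[1],d[0])-np.arctan2(L[1],L[0])
print("axis",ax,"dist",np.hypot(*d),np.hypot(*L),"yaw",np.degrees(yaw))
R=lambda a:np.array([[np.cos(a),-np.sin(a)],[np.sin(a),np.cos(a)]])
bars=[(108,104,1),(148,86,2),(191,91,3),(227,116,4),(244,156,5),(238,200,6),(80,140,0)]
for u,v,k in bars:
    p=f(u,v,.061)[:2]-ax;a=np.arctan2(p[1],p[0]);print(k,"yaw from bar",np.degrees(a-np.pi/2+k*np.pi/6),"r",np.hypot(*p))
# corners of the panel / shaker
pt=f(103,132,.093)[:2];r=pt-ax;print("post",pt,"r",np.hypot(*r),"dial deg",90-np.degrees(np.arctan2(r[1],r[0])-yaw))
for n in("scene",):
  for q in ((*ax,.069),(*pt,.093),(*btn,.082)): print(proj(n,q))
```

```text
axis [0.52929764 0.16998646] dist 0.10088562172573433 0.1009752444909147 yaw -21.333560553905112
1 yaw from bar -21.549078550923095 r 0.04477903496970265
2 yaw from bar -20.570215619890735 r 0.04487163318212923
3 yaw from bar -19.896556481706575 r 0.04405314063501032
4 yaw from bar -20.2323944750899 r 0.04407000646005773
5 yaw from bar -20.325183082463404 r 0.04362838526817074
6 yaw from bar -20.846559001447414 r 0.04312490506416647
0 yaw from bar -21.497063908213445 r 0.04494385934405909
post [0.54579222 0.19161064] r 0.02719699156593049 dial deg 16.0022342163536
(np.float64(215.9009220567338), np.float64(223.38184493908457))
(np.float64(211.41256600293065), np.float64(208.10850683513837))
(np.float64(236.12771910933657), np.float64(236.12915748104444))
```

Call:
carry_out(targets="0 0 0 0 0 0.8 -1;0 0 0 0 0 0.8 -1;0 0 0 0 0 0.8 -1;0 0 0 0 0 0.8 -1;0 0 0 0 0 0.8 -1;0 0 0 0 0 0.8 -1;0 0 0 0 0 0.8 -1;0 0 0 0 0 0.8 -1", newtons=20)

```text
time: 0.77
ee_pos: [0.1519, 0.5286, 0.4042]
tcp_rot: [-180.0, 0.0, 127.1]
wrist_force: [0.3, 0.2, 0.3]
opening: -0.0003
grasp_force: 0.0
```

Call:
carry_out(targets="0 0 0 0 0 0.8 -1;0 0 0 0 0 0.8 -1;0 0 0 0 0 0.8 -1;0 0 0 0 0 0.8 -1;0 0 0 0 0 0.8 -1;0 0 0 0 0 0.8 -1;0 0 0 0 0 0.8 -1;0 0 0 0 0 0.9 -1")

```text
time: 1.43
ee_pos: [0.1519, 0.5286, 0.4043]
tcp_rot: [-180.0, 0.0, 89.8]
wrist_force: [-0.6, 0.9, -0.3]
opening: -0.0001
grasp_force: 0.0
```

Call:
carry_out(targets="-.47 .62 0 0 0 0 -1;-.47 .62 0 0 0 0 -1;-.47 .62 0 0 0 0 -1;-.47 .62 0 0 0 0 -1;-.47 .62 0 0 0 0 -1;-.47 .62 0 0 0 0 -1;-.47 .62 0 0 0 0 -1;-.47 .62 0 0 0 0 -1")

```text
time: 2.1
ee_pos: [0.3514, 0.3773, 0.4044]
tcp_rot: [-180.0, 0.0, 90.1]
wrist_force: [0.6, 1.1, -0.1]
opening: 0.0001
grasp_force: 0.0
```

Call:
carry_out(targets="-.47 .62 0 0 0 0 -1;-.47 .62 0 0 0 0 -1;-.47 .62 0 0 0 0 -1;-.47 .62 0 0 0 0 -1;-.47 .62 0 0 0 0 -1;-.47 .62 0 0 0 0 -1;-.42 .62 0 0 0 0 -1;0 0 0 0 0 0 -1")

```text
time: 2.77
ee_pos: [0.5273, 0.2463, 0.4033]
tcp_rot: [-180.0, 0.1, 89.9]
wrist_force: [1.3, 0.5, -1.2]
opening: 0.0002
grasp_force: 0.0
```

Call:
carry_out(targets="-.1 .2 .5 0 0 0 -1;-.1 .2 .5 0 0 0 -1;-.1 .15 .5 0 0 0 -1;0 0 .5 0 0 0 -1;0 0 .5 0 0 0 -1;0 0 .33 0 0 0 -1;0 0 0 0 0 0 -1;0 0 0 0 0 0 -1")

```text
time: 3.43
ee_pos: [0.5458, 0.2371, 0.291]
tcp_rot: [-179.9, 0.0, 90.1]
wrist_force: [0.7, 0.7, 0.7]
opening: -0.0001
grasp_force: 0.0
```

```bash
cat > snap.py <<'E'
import sys
from workcell import camera
from h import *
a=camera("scene")[120:270,140:290,::-1];b=camera("top")[180:330,150:300,::-1]
cv2.imwrite(sys.argv[1],np.hstack([cv2.resize(i,(400,400),interpolation=2) for i in(a,b)]))
E
python3 snap.py pics/s1.png
```

```text
(no output)
```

View pics/s1.png

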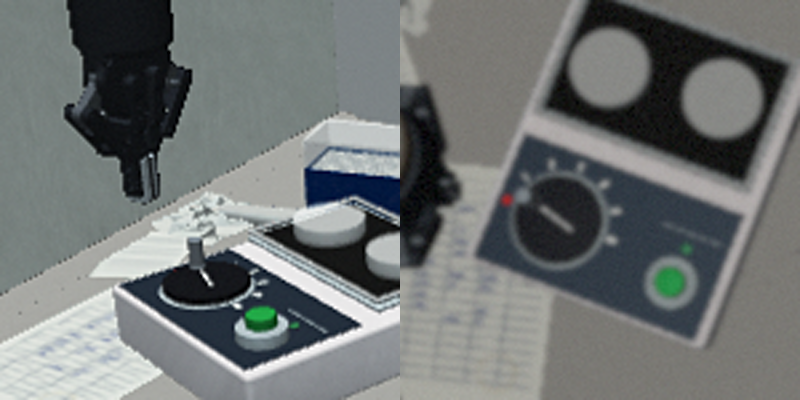

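The left half shows the closed fingers left of and above the post, clear of it; the post is near (195,255). The right half shows the dial unchanged. I'll lower the arm.

Call:
carry_out(targets="0 0.08 .25 0 0 0 -1;0 0 .25 0 0 0 -1;0 0 .25 0 0 0 -1;0 0 .25 0 0 0 -1;-.1 0 0 0 0 0 -1;-.1 0 0 0 0 0 -1;-.1 0 0 0 0 0 -1;-.1 0 0 0 0 0 -1")

```text
time: 4.2
ee_pos: [0.5495, 0.2205, 0.2521]
tcp_rot: [180.0, -0.0, 90.0]
wrist_force: [0.2, -0.6, 0.2]
opening: 0.0
grasp_force: 0.0
```

Call:
carry_out(targets="-.05 0 0 0 0 0 -1;-.05 0 0 0 0 0 -1;-.05 0 0 0 0 0 -1;-.05 0 0 0 0 0 -1;-.05 0 0 0 0 0 -1;0 0 0 0 0 0 -1;0 0 0 0 0 0 -1;0 0 0 0 0 0 -1")

```text
time: 4.87
ee_pos: [0.5494, 0.2111, 0.2515]
tcp_rot: [180.0, -0.0, 90.1]
wrist_force: [1.1, -0.2, -0.2]
opening: -0.0004
grasp_force: 0.0
```

Call:
carry_out(targets="-.03 0 0 0 0 0 -1;-.03 0 0 0 0 0 -1;-.03 0 0 0 0 0 -1;-.03 0 0 0 0 0 -1;0 0 0 0 0 0 -1;0 0 0 0 0 0 -1;0 0 0 0 0 0 -1;0 0 0 0 0 0 -1")

```text
time: 5.53
ee_pos: [0.5496, 0.2065, 0.2517]
tcp_rot: [179.9, -0.0, 90.1]
wrist_force: [3.6, 4.1, -1.5]
opening: 0.0001
grasp_force: 2.1
```

Call:
carry_out(targets="-.03 0 0 0 0 0 -1;-.03 0 0 0 0 0 -1;-.03 0 0 0 0 0 -1;-.03 0 0 0 0 0 -1;0 0 0 0 0 0 -1;0 0 0 0 0 0 -1;0 0 0 0 0 0 -1;0 0 0 0 0 0 -1")

```text
time: 6.2
ee_pos: [0.5496, 0.202, 0.2519]
tcp_rot: [179.9, -0.1, 90.1]
wrist_force: [3.5, 6.5, -0.6]
opening: 0.0004
grasp_force: 3.5
```

Call:
carry_out(targets="-.05 0 0 0 0 0 -1;-.05 0 0 0 0 0 -1;-.05 0 0 0 0 0 -1;-.05 0 0 0 0 0 -1;0 0 0 0 0 0 -1;0 0 0 0 0 0 -1;0 0 0 0 0 0 -1;0 0 0 0 0 0 -1")

```text
time: 6.87
ee_pos: [0.5493, 0.1933, 0.2514]
tcp_rot: [-180.0, 0.0, 90.0]
wrist_force: [-0.5, 0.9, -0.2]
opening: 0.0002
grasp_force: 0.0
```

Call:
carry_out(targets="-.05 0 0 0 0 0 -1;-.05 0 0 0 0 0 -1;-.05 0 0 0 0 0 -1;-.05 0 0 0 0 0 -1;-.05 0 0 0 0 0 -1;-.03 0 0 0 0 0 -1;0 0 0 0 0 0 -1;0 0 0 0 0 0 -1")

```text
time: 7.53
ee_pos: [0.5494, 0.1819, 0.2514]
tcp_rot: [-180.0, 0.0, 90.0]
wrist_force: [-0.1, -0.2, 0.2]
opening: 0.0001
grasp_force: 0.0
```

```bash
python3 snap.py pics/s2.png
```

```text
(no output)
```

View pics/s2.png

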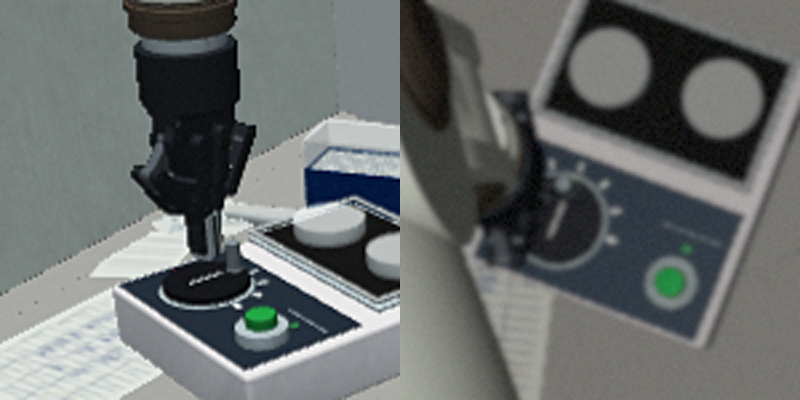

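The post top is now at right-half (562,183) and the white line points about 17° right of up, so the dial stands at speed 3 with the finger just short of the post. I'll take the last click in small steps.

Call:
carry_out(targets="-.05 0 0 0 0 0 -1;-.05 0 0 0 0 0 -1;-.05 0 0 0 0 0 -1;-.03 0 0 0 0 0 -1;0 0 0 0 0 0 -1;0 0 0 0 0 0 -1;0 0 0 0 0 0 -1;0 0 0 0 0 0 -1")

```text
time: 8.3
ee_pos: [0.5493, 0.1751, 0.2514]
tcp_rot: [-180.0, -0.0, 90.1]
wrist_force: [-2.3, 4.5, -0.4]
opening: 0.0
grasp_force: 2.1
```

Call:
carry_out(targets="-.025 0 0 0 0 0 -1;-.025 0 0 0 0 0 -1;-.025 0 0 0 0 0 -1;0 0 0 0 0 0 -1;0 0 0 0 0 0 -1;0 0 0 0 0 0 -1;0 0 0 0 0 0 -1;0 0 0 0 0 0 -1")

```text
time: 8.97
ee_pos: [0.5496, 0.1718, 0.2516]
tcp_rot: [180.0, 0.0, 90.0]
wrist_force: [-0.0, 0.1, -0.4]
opening: 0.0
grasp_force: 0.1
```

Force dropped to zero, so it snapped. I'll back off, raise and look.

Call:
carry_out(targets=".3 0 0 0 0 0 -1;.4 0 0 0 0 0 -1;.3 0 -.4 0 0 0 -1;0 0 -.5 0 0 0 -1;0 0 -.5 0 0 0 -1;0 0 -.1 0 0 0 -1;0 0 0 0 0 0 -1;0 0 0 0 0 0 -1")

```text
time: 9.63
ee_pos: [0.5494, 0.2123, 0.3109]
tcp_rot: [-180.0, 0.0, 90.1]
wrist_force: [0.7, -0.1, -0.3]
opening: -0.0002
grasp_force: 0.0
```

```bash
python3 snap.py pics/s3.png
```

```text
(no output)
```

View pics/s3.png

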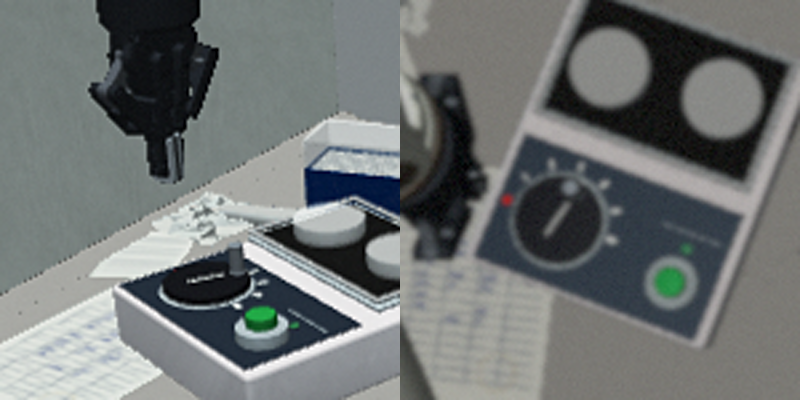

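Run:
```python
from h import *
ax=np.array([.5293,.1700])
for u,v in((162,183),(170,187)):
    p=ray("top",150+(u+.5)/2.667-.5,180+(v+.5)/2.667-.5,.093)[:2];r=p-ax
    print(p,np.hypot(*r),90-np.degrees(np.arctan2(r[1],r[0]))-20.9)
```

```text
[0.55419816 0.16167894] 0.026251825840554292 87.57982287356117
[0.55111318 0.15560525] 0.02613471853986856 102.52125518197988
```

The post top is at right-half (570,187), giving about 102°: it sits on the hump between 3 and 4, not yet snapped. I'll go back and push a few mm further.

Call:
carry_out(targets="0 0 .5 0 0 0 -1;0 0 .5 0 0 0 -1;0 0 .5 0 0 0 -1;-.3 0 0 0 0 0 -1;-.3 0 0 0 0 0 -1;-.25 0 0 0 0 0 -1;0 0 0 0 0 0 -1;0 0 0 0 0 0 -1")

```text
time: 10.4
ee_pos: [0.5498, 0.1771, 0.2528]
tcp_rot: [179.9, -0.0, 90.0]
wrist_force: [0.3, 0.5, 0.5]
opening: -0.0002
grasp_force: 0.0
```

Call:
carry_out(targets="-.05 0 0 0 0 0 -1;-.05 0 0 0 0 0 -1;-.05 0 0 0 0 0 -1;-.03 0 0 0 0 0 -1;0 0 0 0 0 0 -1;0 0 0 0 0 0 -1;0 0 0 0 0 0 -1;0 0 0 0 0 0 -1")

```text
time: 11.07
ee_pos: [0.5495, 0.1709, 0.2514]
tcp_rot: [-180.0, 0.0, 90.1]
wrist_force: [-1.1, 0.3, -0.3]
opening: -0.0003
grasp_force: 0.0
```

Call:
carry_out(targets="-.03 0 0 0 0 0 -1;0 0 0 0 0 0 -1;0 0 0 0 0 0 -1;0 0 0 0 0 0 -1;0 0 0 0 0 0 -1;0 0 0 0 0 0 -1;0 0 0 0 0 0 -1;0 0 0 0 0 0 -1")

```text
time: 11.73
ee_pos: [0.5494, 0.1696, 0.2515]
tcp_rot: [-180.0, 0.0, 90.1]
wrist_force: [0.0, 0.1, 0.2]
opening: -0.0005
grasp_force: 0.0
```

Call:
carry_out(targets=".3 0 0 0 0 0 -1;.3 0 0 0 0 0 -1;0 0 0 0 0 0 -1;0 0 0 0 0 0 -1;0 0 0 0 0 0 -1;0 0 0 0 0 0 -1;0 0 0 0 0 0 -1;0 0 0 0 0 0 -1")

```text
time: 12.4
ee_pos: [0.5495, 0.1934, 0.2515]
tcp_rot: [-180.0, 0.0, 90.0]
wrist_force: [0.1, 0.7, -0.5]
opening: -0.0
grasp_force: 0.0
```

```bash
python3 snap.py pics/s4.png
```

```text
(no output)
```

View pics/s4.png

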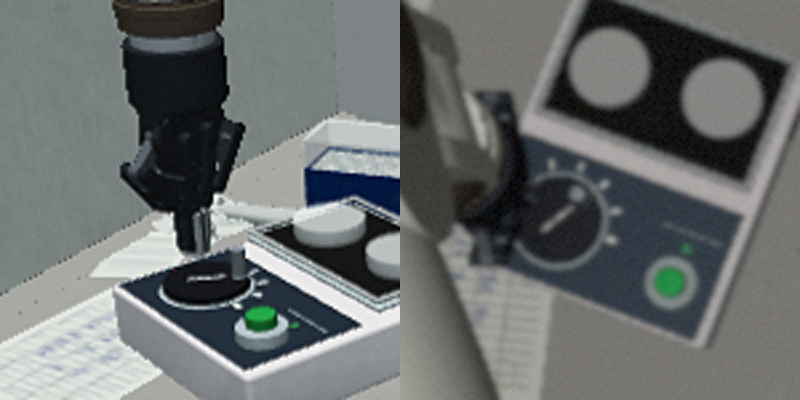

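```bash
cat > ang.py <<'E'
from h import *
from workcell import camera
ax=np.array([.5293,.1700]);im=camera("top")[:,:,::-1].astype(int)
# brightest grey post top on the dark disc: sample the ring r=26mm at z=.093
c=get_calibration("top")
th=np.arange(-5,185,1.);b=[]
g=cv2.GaussianBlur(im.mean(2).astype(np.float32),(0,0),1.2)
for t in th:
    a=np.radians(90-t-20.9);u,v=proj("top",[ax[0]+.026*np.cos(a),ax[1]+.026*np.sin(a),.093])
    b.append(cv2.getRectSubPix(g,(1,1),(u,v))[0,0])
b=np.array(b);w=np.where((th>60)&(th<160),np.clip(b-70,0,None),0);print("dial",(w*th).sum()/w.sum(),th[w.argmax()]);print(np.round(b[::6]))
E
python3 ang.py
python3 - <<'E'
from h import *
p=ray("top",150+177.5/2.667-.5,180+194.5/2.667-.5,.093)[:2]-[.5293,.17];print(90-np.degrees(np.arctan2(p[1],p[0]))-20.9)
E
```

```text
dial 119.06053442152314 118.0
[ 15.  13.  14.  19.  25.  30.  34.  41.  47.  51.  49.  45.  42.  41.
  38.  37.  36.  43.  62.  87. 106. 109.  96.  71.  52.  42.  37.  35.
  35.  35.  34.  35.]
119.28080978953199
```

Script and picture agree: the dial is at 119°, speed 4. Next, raise and move over the button.

Call:
carry_out(targets=".1 0 -.4 0 0 0 -1;0 0 -.5 0 0 0 -1;0 0 -.5 0 0 0 -1;0 0 -.4 0 0 0 -1;-.2 -.1 0 0 0 0 -1;-.4 -.2 0 0 0 0 -1;-.4 -.2 0 0 0 0 -1;-.4 -.2 0 0 0 0 -1")

```text
time: 13.22
ee_pos: [0.5209, 0.1408, 0.3228]
tcp_rot: [-180.0, 0.0, 90.1]
wrist_force: [-0.4, 1.0, 0.6]
opening: 0.0002
grasp_force: 0.0
```

Call:
carry_out(targets="-.4 -.3 0 0 0 0 -1;-.4 -.3 0 0 0 0 -1;-.4 -.2 0 0 0 0 -1;-.3 -.24 0 0 0 0 -1;0 0 0 0 0 0 -1;0 0 0 0 0 0 -1;0 0 0 0 0 0 -1;0 0 0 0 0 0 -1")

```text
time: 13.88
ee_pos: [0.4803, 0.082, 0.3232]
tcp_rot: [-180.0, -0.0, 90.1]
wrist_force: [0.6, -0.5, -0.6]
opening: -0.0
grasp_force: 0.0
```

Call:
carry_out(targets="0 0 .4 0 0 0 -1;0 0 .4 0 0 0 -1;0 0 .4 0 0 0 -1;0 0 .2 0 0 0 -1;0 0 .15 0 0 0 -1;0 0 0 0 0 0 -1;0 0 0 0 0 0 -1;0 0 0 0 0 0 -1")

```text
time: 14.55
ee_pos: [0.4802, 0.0817, 0.2623]
tcp_rot: [179.9, -0.0, 90.1]
wrist_force: [0.3, 0.1, 0.2]
opening: -0.0003
grasp_force: 0.0
```

Call:
carry_out(targets="0 0 .05 0 0 0 -1;0 0 .05 0 0 0 -1;0 0 .05 0 0 0 -1;0 0 0 0 0 0 -1;0 0 0 0 0 0 -1;0 0 0 0 0 0 -1;0 0 0 0 0 0 -1;0 0 0 0 0 0 -1")

```text
time: 15.22
ee_pos: [0.4799, 0.0815, 0.2555]
tcp_rot: [-180.0, 0.0, 90.1]
wrist_force: [0.2, 0.6, 0.0]
opening: -0.0
grasp_force: 0.1
```

Call:
carry_out(targets="0 0 .04 0 0 0 -1;0 0 .04 0 0 0 -1;0 0 .04 0 0 0 -1;0 0 0 0 0 0 -1;0 0 0 0 0 0 -1;0 0 0 0 0 0 -1;0 0 0 0 0 0 -1;0 0 0 0 0 0 -1")

```text
time: 15.88
ee_pos: [0.48, 0.0815, 0.2508]
tcp_rot: [180.0, -0.0, 90.1]
wrist_force: [-1.7, -0.3, 3.7]
opening: 0.0003
grasp_force: 2.0
```

Call:
carry_out(targets="0 0 .02 0 0 0 -1;0 0 .02 0 0 0 -1;0 0 .01 0 0 0 -1;0 0 0 0 0 0 -1;0 0 0 0 0 0 -1;0 0 0 0 0 0 -1;0 0 0 0 0 0 -1;0 0 0 0 0 0 -1")

```text
time: 16.55
ee_pos: [0.4799, 0.0815, 0.2494]
tcp_rot: [180.0, -0.0, 90.1]
wrist_force: [-3.1, -0.4, 9.7]
opening: 0.0004
grasp_force: 5.0
```

At 9.7 N the button has bottomed. I'll let it up and move clear.

Call:
carry_out(targets="0 0 -.1 0 0 0 -1;0 0 -.2 0 0 0 -1;0 0 -.4 0 0 0 -1;0 0 -.6 0 0 0 -1;0 0 -.6 0 0 0 -1;0 0 -.4 0 0 0 -1;0 0 0 0 0 0 -1;0 0 0 0 0 0 -1")

```text
time: 17.22
ee_pos: [0.4801, 0.0816, 0.3412]
tcp_rot: [179.9, -0.0, 90.1]
wrist_force: [-0.4, 0.0, -0.2]
opening: 0.0
grasp_force: 0.0
```

Call:
carry_out(targets="0 -.6 -.2 0 0 0 -1;0 -.6 -.2 0 0 0 -1;0 -.6 -.2 0 0 0 -1;0 -.6 0 0 0 0 -1;0 0 0 0 0 0 -1;0 0 0 0 0 0 -1;0 0 0 0 0 0 -1;0 0 0 0 0 0 -1")

```text
time: 17.88
ee_pos: [0.3845, 0.0815, 0.3639]
tcp_rot: [-179.9, 0.0, 90.1]
wrist_force: [-0.6, 0.4, -0.7]
opening: -0.0001
grasp_force: 0.0
```

```bash
python3 ang.py; python3 snap.py pics/s5.png
```

```text
dial 119.09388447494878 118.0
[ 59.  58.  56.  55.  54.  52.  51.  52.  53.  52.  49.  45.  42.  40.
  37.  35.  36.  44.  63.  88. 106. 109.  96.  72.  53.  43.  38.  35.
  34.  35.  35.  35.]
```

View pics/s5.png

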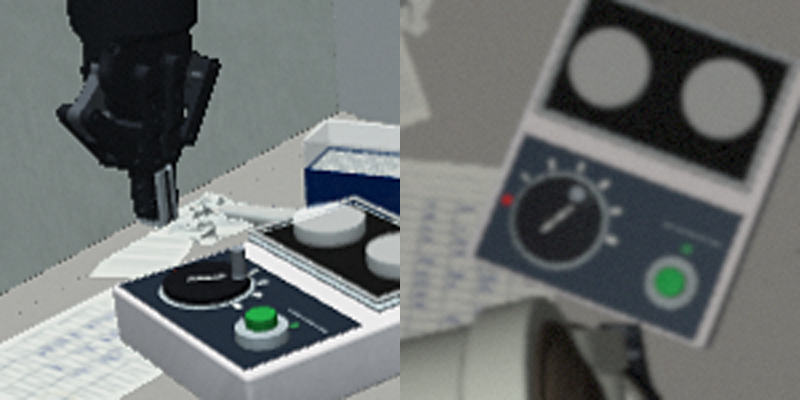

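The picture shows the post at right-half (577,194), which is speed 4, the button up again at left-half (262,320), the dishes where they were, and the gripper clear. I'm handing in.

```bash
python3 -c "from workcell import bot;print(bot.job_done())"
```

```text
the job is handed in; nothing more can be done
None
```

The job is handed in: the dial reads about 119° (speed 4 is 120°), the start button was pressed to about 9.7 N (5 N is fully down) and is up again, and the arm is clear; no verdict came back.

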